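# Load the label stand: roll, then retaining ring

## Robot

A 6-joint arm with a two-finger parallel gripper is mounted at the origin on a cart in front of the work surface, level with it; the furniture and walls round the work are solid. World frame = base frame: x ahead of the robot, y to its left, z up, the work surface at z = 0. Lengths are in m, angles in rad, forces in N, time in s.
With the tool pointing down it reaches from about 0.35 to 0.95 m from the base axis. Payload 17.4 kg.
Tool frame: the origin (TCP) lies at the very end of the fingers, on their centre line; the grasp point (between the pads) lies 19 mm behind it (manip.grasp_offset is the distance from the TCP to the grasp point, in m); x points along the fingers, z is the direction in which the jaws open and shut, and the axes are right-handed (so a half turn about x gives the same grasp; the last joint's range is limited). The gripper opens to 93 mm and grips with 3 to 60 N. Pads are 15 mm wide; open, the fingers measure 128 mm over their backs; the gripper's body (75 mm by 188 mm) begins 65 mm behind the grasp point.
Start: joints at [1.192, 0.116, 1.442, -0, 1.584, -0.038], TCP at [0.226, 0.636, 0.219] pointing down, gripper open.
Joint ranges: [-2.83, 2.83], [-0.83, 2.19], [0.07, 2.5], [-1.14, 4.28], [0.01, 3], [-2.97, 2.97]. Speed limits (rad/s): [1.89, 1.89, 2.22, 3.14, 3.14, 3.14].

## Interface

Orientations are given as a unit quaternion [x, y, z, w].
In Python, from cell import manip, claw, get_obs, get_image, calibration gives the robot as it stands. Calls block until the motion is done:
- manip.movep(position, orientation): joint-space move of the TCP to a pose.
- manip.servo_line(position, feed=0.15, frame=None): straight line of the TCP; frame=None keeps the orientation; feed is the mean speed in m/s.
- manip.move_joints(angles): joint-space move.
- claw.command_gripper(opening): finger opening in m; the grip force is fixed at half the most; returns when the fingers have stopped.
- manip.dwell(seconds).
- manip.inverse_kinematics(position, orientation): joint angles nearest the present ones, or None.
- get_obs(): the state.
- get_image(name): name is "side" or "top"; returns (picture, depth): 400x640x3 uint8, red, green, blue; 400x640 float32, m along the optical axis (not along the pixel's ray), 0 where there is no reading.
- calibration(name): a dict with "K" (3x3 intrinsics, pixels), "dist" ([k1, k2, p1, p2, k3] as OpenCV has them; the pictures are not rectified), "origin" and "attitude" of the camera in the world. Camera axes: x right, y up, looking along -z (the intrinsics and any distortion apply to the point x, -y, -z); pixel columns grow to the right and rows downward; lengths in m; the calibration is good to about 2 mm. A picture is of the moment at which its call begins. calibration takes no time and is no camera call.
A pose or a line that the arm cannot do raises manip.Unreachable and nothing moves.
- manip.job_done(): hands the job in, once; it reports no verdict.
The state is a dict: "time_s": time; "qpos": joint angles; "qd": joint speeds; "effort": joint torques, N m; "position": TCP position; "tcp_rot": TCP orientation; "ft_force": force on the tool from outside, world axes, zero at the start; "moment": the same for the moment, N m; "grip_width": finger opening in m.
Only numpy, scipy, OpenCV 4.12 (cv2) and the standard library are available. Lean on these libraries where they do the work, as an engineer would, in place of code of your own. Each camera call takes 0.05 s, during which the arm holds its last target.

## Task

Load the label stand on the packing table: put the white label roll with the wide open core over the upright spindle so that it lies flat on the base plate, then put the steel ring over the same spindle so that it rests on top of the roll and holds it down. Let go of both, and leave the other things where they are.

Things in the scene. Friction and masses are not known exactly. Their poses are not given: they have to be found in the camera images.
- stand_plate (a point): Centre of the top face of the stand's base plate, on the spindle's axis; z up. The stand is fixed to the table but stands somewhere else each time. Base plate: dark steel disc, 76 mm in diameter, its top 10 mm above the table. Spindle: plain bright steel post, upright, 24 mm in diameter, its top 70 mm above this point (80 mm above the table); the last 16 mm taper to a rounded tip 10 mm wide.
- wide_roll_center (a point): Centre (half-way up, on the axis) of the wide-core label roll: a loose white paper roll standing on its end, 62 mm in outer diameter, 45 mm tall, with an open cardboard-lined core 42 mm in diameter right through. About 0.12 kg. z is its axis; either end may be up. On the stand with its underside on the base plate this point is 22.5 mm above stand_plate. Grasp it across the outside.
- steel_ring_center (a point): Centre (half-way up, on the axis) of the retaining ring: a loose plain bright steel ring lying flat, 54 mm in outer diameter, 32 mm tall, with a hole 40 mm in diameter right through. About 0.22 kg. z is its axis; either end may be up. It is wider than the core of the label roll, so it rests on the roll's top face and must go on after it; resting there this point is 61 mm above stand_plate. Grasp it across the outside.
- narrow_roll_center (a point): Bystander, leave alone: centre of a full label roll with a narrow core, 72 mm in diameter, 50 mm tall; not for this stand.
- tape_center (a point): Bystander, leave alone: centre of a roll of masking tape lying flat, 96 mm in diameter, 25 mm tall, tan.
- check_weight_center (a point): Bystander, leave alone: centre of a check weight for the scale, a small steel bottle shape with a knob, 43 mm in diameter, 52 mm tall, at the far edge of the table.
There are look-alikes about, which are no part of the job. What is shaped like the part that bears steel_ring_center but purple is not meant. What is shaped like the part that bears wide_roll_center but orange is not meant.

How it is judged:
On the way:
1. the wide-core roll is over the spindle and flat on the base plate (horizontal distance between wide_roll_center and stand_plate below 0.013 m and z of wide_roll_center in the frame of stand_plate between 0.0165 and 0.0285 m and angle between the z axis of wide_roll_center and the z axis of stand_plate, either way round below 0.18 rad), for 0.2 s.
At the end, for the whole second after the job is handed in: The wide-core roll is round the spindle (axes within 13 mm), lying on the base plate (height within 6 mm, tilt under 10 degrees); the steel ring is round the spindle (within 13 mm) and rests on the roll (height within 6 mm, tilt under 10 degrees); both are at rest (all of step 1 and horizontal distance between steel_ring_center and stand_plate below 0.013 m and z of steel_ring_center in the frame of stand_plate between 0.055 and 0.067 m and angle between the z axis of steel_ring_center and the z axis of stand_plate, either way round below 0.18 rad and linear speed of each of wide_roll, steel_ring below 0.02 m/s); the robot touches nothing.
It fails at once if the narrow-core roll was moved by more than 30 mm (distance of narrow_roll_center from where it was at the start of the episode above 0.03 m).
It fails at once if the masking tape was moved by more than 30 mm (distance of tape_center from where it was at the start of the episode above 0.03 m).
It fails at once if the check weight was moved by more than 30 mm (distance of check_weight_center from where it was at the start of the episode above 0.03 m).
It also fails if it takes over 62 s, if anything falls off the work surface, if the arm or the gripper's body presses on something with over 40 N, if the wrist force passes 120 N, or if a joint passes its speed limit or range.

## Working session

There is one attempt and no reset: what is moved stays moved. The work goes in short steps, each a Python script; the robot and the scene stay as the last script left them, time stands still between calls to the robot, and variables do not carry over. Pictures are saved under pics/ and viewed, and the job is handed in when it is done.

```bash
ls && mkdir -p pics && python3 - <<'E'
from cell import manip, claw, get_obs, get_image, calibration
import numpy as np, cv2
for n in ("top","side"):
    im,d=get_image(n)
    cv2.imwrite(f"pics/{n}0.png",im[:,:,::-1]); np.save(f"pics/{n}0_d.npy",d); np.save(f"pics/{n}0_i.npy",im)
    print(n,{k:np.round(np.array(v),4).tolist() for k,v in calibration(n).items()})
print(get_obs())
E
```

```text
pics
top {'K': [[423.1778, 0.0, 318.3168], [0.0, 423.1778, 197.4046], [0.0, 0.0, 1.0]], 'dist': [0.0049, 0.0, 0.0, 0.0, 0.0], 'origin': [0.3921, 0.0296, 0.921], 'attitude': [0.066, -0.0598, -0.7034, 0.7051]}
side {'K': [[479.1134, 0.0, 323.1317], [0.0, 479.1134, 195.7656], [0.0, 0.0, 1.0]], 'dist': [0.0148, 0.0, 0.0, 0.0, 0.0], 'origin': [0.2944, -0.911, 0.546], 'attitude': [0.5207, -0.0798, -0.1105, 0.8428]}
{'time_s': 0.1, 'qpos': array([ 1.19220965e+00,  1.16451622e-01,  1.44211787e+00,  2.79523096e-07,
        1.58402002e+00, -3.78065204e-02]), 'qd': array([-0.00113187, -0.00115118, -0.00147426, -0.00069178,  0.00072275,
        0.00083499]), 'effort': array([ 2.05014279e-03, -7.22889805e+01, -6.23862076e+01,  7.82402256e-02,
        2.27489637e-02, -9.39580718e-05]), 'position': array([0.22555398, 0.63603161, 0.21801988]), 'tcp_rot': array([-0.40816814,  0.57783807,  0.40778366,  0.57724727]), 'ft_force': array([-0.33262276, -0.09071175,  0.23219238]), 'moment': array([0.02503003, 0.01500748, 0.05737873]), 'grip_width': 0.09302631857791155}
```

View pics/top0.png

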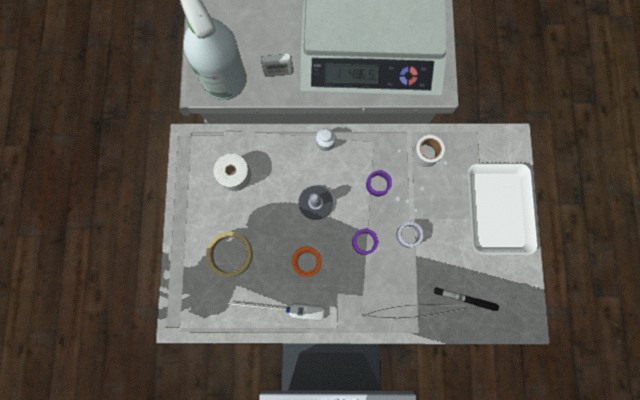

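View pics/side0.png

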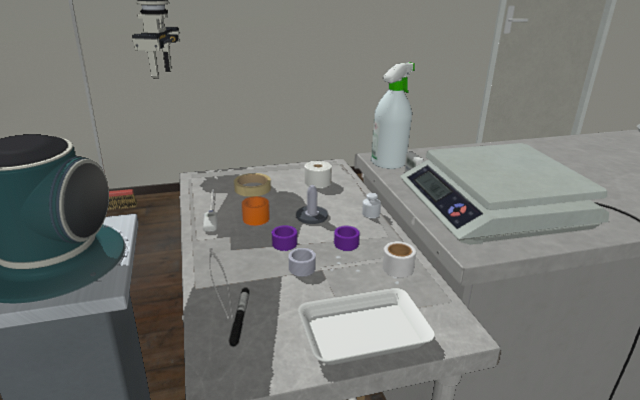

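The top picture shows these candidates:
- **White rolls:** (231,170) has a small dark core, so it is the narrow one. (430,150) has a wide open brown-lined core.
- **Orange look-alike:** (307,262).
- **Rings:** (410,235) is bright steel. (378,183) and (365,241) are purple look-alikes.
- **Stand:** (316,202).

The wide roll is (430,150) and the steel ring is (410,235). I'll confirm both in an enlarged crop and measure them.

```bash
cat > h.py <<'E'
import numpy as np, cv2
from scipy.spatial.transform import Rotation as R
from scipy.optimize import least_squares
from cell import manip, claw, get_obs, get_image, calibration
def cloud(n,d):
    c=calibration(n);K=np.array(c["K"],float);dist=np.array(c["dist"],float)
    h,w=d.shape;u,v=np.meshgrid(np.arange(w),np.arange(h))
    p=cv2.undistortPoints(np.stack([u,v],-1).reshape(-1,1,2).astype(float),K,dist).reshape(h,w,2)
    P=np.stack([p[...,0]*d,-p[...,1]*d,-d],-1)
    W=R.from_quat(c["attitude"]).apply(P.reshape(-1,3))+np.array(c["origin"])
    W=W.reshape(h,w,3);W[d<=0]=np.nan
    return W
def proj(n,X):
    c=calibration(n);K=np.array(c["K"],float);dist=np.array(c["dist"],float)
    P=R.from_quat(c["attitude"]).inv().apply(np.atleast_2d(X)-np.array(c["origin"]))
    P=P*[1,-1,-1]
    return cv2.projectPoints(P.reshape(-1,1,3),np.zeros(3),np.zeros(3),K,dist)[0].reshape(-1,2)
E
python3 - <<'E'
from h import *
im=np.load("pics/top0_i.npy");d=np.load("pics/top0_d.npy");W=cloud("top",d)
s=np.load("pics/side0_i.npy");sd=np.load("pics/side0_d.npy");S=cloud("side",sd)
a=cv2.resize(im[120:280,290:460],None,fx=3,fy=3,interpolation=cv2.INTER_CUBIC)
b=cv2.resize(s[170:290,230:430],None,fx=2.4,fy=2.4,interpolation=cv2.INTER_CUBIC)
cv2.imwrite("pics/cropA.png",a[:,:,::-1]);cv2.imwrite("pics/cropB.png",b[:,:,::-1])
# table height
for n,X in(("top",W),("side",S)):
    for nm,(u,v) in {"top":{"t1":(270,200),"t2":(450,260),"t3":(390,300),"t4":(200,220)},"side":{"t1":(230,290),"t2":(290,190),"t3":(350,270),"t4":(230,240)}}[n].items():
        print(n,nm,np.round(np.nanmedian(X[v-2:v+3,u-2:u+3].reshape(-1,3),0),4))
# objects: top-face points per window
def win(X,u0,u1,v0,v1,zlo,zhi):
    p=X[v0:v1,u0:u1].reshape(-1,3);return p[(p[:,2]>zlo)&(p[:,2]<zhi)]
def cen(nm,X,w,zlo,zhi):
    p=win(X,*w,zlo,zhi)
    (c,r)=cv2.minEnclosingCircle(p[:,:2].astype(np.float32))
    z=np.round(np.percentile(p[:,2],[2,50,98]),4)
    print(nm,len(p),"c",np.round(c,4),"r",round(r,4),"z",z)
cen("roll",W,(405,455,125,175),.036,.06)
cen("ring",W,(390,430,215,255),.024,.05)
cen("purple1",W,(360,395,165,200),.024,.05)
cen("purple2",W,(348,382,226,258),.024,.05)
cen("orange",W,(287,327,242,282),.036,.06)
cen("narrow",W,(205,255,145,195),.04,.07)
cen("tape",W,(195,260,225,285),.018,.04)
cen("check",W,(308,342,122,155),.01,.08)
cen("spindle",W,(295,340,180,225),.06,.1)
cen("plate",W,(290,345,175,230),.005,.02)
E
```

```text
top t1 [ 5.520e-01  1.448e-01 -2.000e-04]
top t2 [ 0.4219 -0.2456 -0.0008]
top t3 [ 0.3377 -0.1145 -0.0007]
top t4 [ 0.5071  0.2979 -0.0009]
side t1 [ 0.3315 -0.1923  0.0013]
side t2 [0.5257 0.1949 0.0006]
side t3 [ 0.5634 -0.1845  0.0014]
side t4 [ 0.3487 -0.0164  0.0009]
roll 395 c [ 0.6576 -0.2022] r 0.0314 z [0.0367 0.044  0.0473]
ring 253 c [ 0.4754 -0.1562] r 0.027 z [0.026  0.0309 0.0345]
purple1 242 c [ 0.5866 -0.0931] r 0.0274 z [0.0251 0.031  0.0343]
purple2 248 c [ 0.4596 -0.0613] r 0.027 z [0.0267 0.0312 0.0345]
orange 392 c [0.4171 0.062 ] r 0.0308 z [0.0404 0.0438 0.0472]
narrow 841 c [0.6089 0.2239] r 0.0367 z [0.0426 0.0493 0.0522]
tape 623 c [0.4332 0.227 ] r 0.048 z [0.019  0.0232 0.0267]
check 344 c [0.6859 0.0224] r 0.0222 z [0.0128 0.0356 0.0539]
spindle 102 c [0.546  0.0439] r 0.0117 z [0.0622 0.074  0.0816]
plate 785 c [0.5462 0.0443] r 0.0379 z [0.0062 0.0095 0.013 ]
```

```bash
python3 - <<'E'
from h import *
from cell import *
o=get_obs();print(R.from_quat(o["tcp_rot"]).as_matrix().round(3), manip.grasp_offset)
E
```

```text
[[-0.    -0.942  0.334]
 [-0.001  0.334  0.942]
 [-1.     0.    -0.001]] 0.0188
```

View pics/cropA.png

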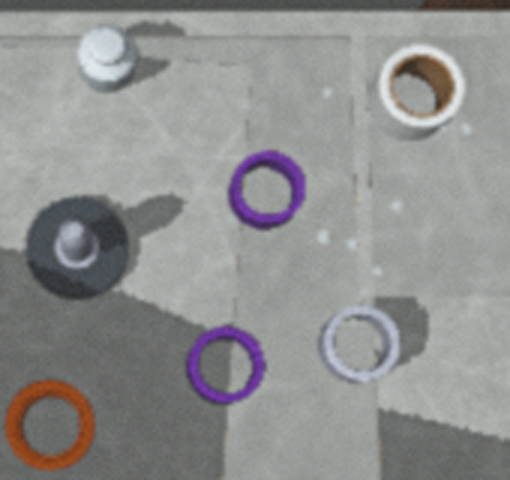

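View pics/cropB.png

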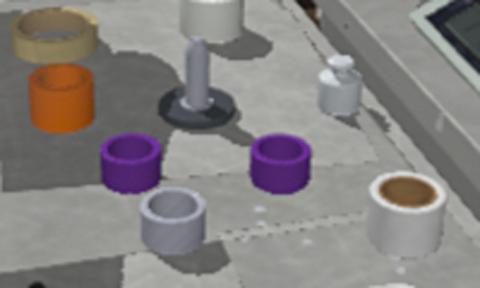

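The crops confirm it. The white roll with the wide brown-lined open core is at top (430,150), and the only bare-steel ring is at top (410,235). Next I'll check what is tall near the roll (tray, counter, scale), cross-check positions with the side view, and check reachability.

```bash
cat >> h.py <<'E'
def down(phi):  # tool x down, jaw (z) axis at angle phi from world x
    z=np.array([np.cos(phi),np.sin(phi),0]);x=np.array([0,0,-1.]);y=np.cross(z,x)
    return R.from_matrix(np.stack([x,y,z],1)).as_quat()
ROLL=np.array([0.6576,-0.2022]);RING=np.array([0.4754,-0.1562]);ST=np.array([0.546,0.044])
E
python3 - <<'E'
from h import *
d=np.load("pics/top0_d.npy");W=cloud("top",d)
sd=np.load("pics/side0_d.npy");S=cloud("side",sd)
def reg(nm,x0,x1,y0,y1,zlo=.012):
    for n,X in(("top",W),("side",S)):
        p=X.reshape(-1,3);m=(p[:,0]>x0)&(p[:,0]<x1)&(p[:,1]>y0)&(p[:,1]<y1)&(p[:,2]>zlo)
        p=p[m]
        if len(p): print(nm,n,len(p),"min",p.min(0).round(3),"max",p.max(0).round(3))
reg("tray",.35,.72,-.5,-.24)
reg("beyond",.72,1.0,-.35,.1,-.5)
# side fits: circle of known radius to outer visible wall points
def fit(nm,c0,r,zlo,zhi):
    p=S.reshape(-1,3);m=(np.hypot(p[:,0]-c0[0],p[:,1]-c0[1])<r+.012)&(p[:,2]>zlo)&(p[:,2]<zhi);q=p[m]
    # outer wall facing camera only (y below centre)
    cam=np.array(calibration("side")["origin"])[:2]-c0;cam/=np.linalg.norm(cam)
    k=((q[:,:2]-c0)@cam>0.3*r)&(np.hypot(*(q[:,:2]-c0).T)>0.8*r);q=q[k]
    s=least_squares(lambda c:np.hypot(q[:,0]-c[0],q[:,1]-c[1])-r,c0,loss="soft_l1",f_scale=.002)
    print(nm,"side",len(q),s.x.round(4),"top",c0)
fit("roll",ROLL,.031,.006,.038);fit("ring",RING,.027,.005,.026);fit("spindle",ST,.012,.02,.06)
q0=get_obs()["qpos"]
for nm,c in(("roll",ROLL),("ring",RING),("st",ST)):
    for ph in (0,45,90,135,180,225,270,315):
        j=[manip.inverse_kinematics([c[0],c[1],z],down(np.deg2rad(ph))) for z in(.01,.2)]
        print(nm,ph,[None if a is None else np.round(a,2).tolist() for a in j])
E
```

```text
tray top 1445 min [ 0.351 -0.422  0.012] max [ 0.629 -0.24   0.027]
tray side 2233 min [ 0.35  -0.421  0.012] max [ 0.628 -0.241  0.027]
beyond top 20569 min [ 0.72  -0.35  -0.146] max [1.    0.1   0.138]
beyond side 27271 min [ 0.72 -0.35 -0.5 ] max [1.    0.1   0.137]
roll side 413 [ 0.6572 -0.1999] top [ 0.6576 -0.2022]
ring side 224 [ 0.4747 -0.1535] top [ 0.4754 -0.1562]
spindle side 60 [0.5465 0.0452] top [0.546 0.044]
roll 0 [[-0.34, 0.27, 1.61, -0.0, 1.26, -0.34], [-0.34, 0.15, 1.44, -0.0, 1.56, -0.34]]
roll 45 [[-0.34, 0.27, 1.61, -0.0, 1.26, -1.12], [-0.34, 0.15, 1.44, -0.0, 1.56, -1.12]]
roll 90 [[-0.34, 0.27, 1.61, -0.0, 1.26, -1.91], [-0.34, 0.15, 1.44, -0.0, 1.56, -1.91]]
roll 135 [[-0.34, 0.27, 1.61, -0.0, 1.26, -2.69], [-0.34, 0.15, 1.44, -0.0, 1.56, -2.69]]
roll 180 [[-0.34, 0.27, 1.61, -0.0, 1.26, 2.81], [-0.34, 0.15, 1.44, -0.0, 1.56, 2.81]]
roll 225 [[-0.34, 0.27, 1.61, -0.0, 1.26, 2.02], [-0.34, 0.15, 1.44, 0.0, 1.56, 2.02]]
roll 270 [[-0.34, 0.27, 1.61, -0.0, 1.26, 1.24], [-0.34, 0.15, 1.44, -0.0, 1.56, 1.24]]
roll 315 [[-0.34, 0.27, 1.61, -0.0, 1.26, 0.45], [-0
[... 677 characters left out ...]
[-0.37, -0.13, 2.04, -0.0, 1.24, 0.42], [-0.37, -0.27, 1.83, -0.0, 1.58, 0.42]]
st 0 [[0.03, -0.02, 1.93, -0.0, 1.23, 0.03], [0.03, -0.16, 1.74, -0.0, 1.56, 0.03]]
st 45 [[0.03, -0.02, 1.93, -0.0, 1.23, -0.75], [0.03, -0.16, 1.74, -0.0, 1.56, -0.75]]
st 90 [[0.03, -0.02, 1.93, -0.0, 1.23, -1.54], [0.03, -0.16, 1.74, -0.0, 1.56, -1.54]]
st 135 [[0.03, -0.02, 1.93, -0.0, 1.23, -2.32], [0.03, -0.16, 1.74, 0.0, 1.56, -2.32]]
st 180 [None, None]
st 225 [[0.03, -0.02, 1.93, -0.0, 1.23, 2.39], [0.03, -0.16, 1.74, -0.0, 1.56, 2.39]]
st 270 [[0.03, -0.02, 1.93, -0.0, 1.23, 1.6], [0.03, -0.16, 1.74, -0.0, 1.56, 1.6]]
st 315 [[0.03, -0.02, 1.93, -0.0, 1.23, 0.82], [0.03, -0.16, 1.74, -0.0, 1.56, 0.82]]
```

The tray is 27 mm high and ends at x=0.629, y=-0.24, so gripping the roll with the jaws along y clears it. Both cameras agree within 2–3 mm, so I'll use the averages. Now I'll pick up the roll, going by way of a point above the stand.

```bash
cat >> h.py <<'E'
ROLL=np.array([0.6574,-0.2010]);RING=np.array([0.4750,-0.1550]);ST=np.array([0.5462,0.0446])
def st(t=""):
    o=get_obs();print(t,"t",round(o["time_s"],2),"pos",o["position"].round(4),"F",o["ft_force"].round(1),"w",round(o["grip_width"],4))
    return o
E
python3 - <<'E'
from h import *
q=down(np.deg2rad(270))
manip.movep([0.50,0.06,0.22],q);st("way")
manip.movep([ROLL[0],ROLL[1],0.12],q);st("above")
manip.servo_line([ROLL[0],ROLL[1],0.011],feed=0.12);st("down")
claw.command_gripper(0.05);st("closed")
manip.servo_line([ROLL[0],ROLL[1],0.13],feed=0.12);st("lift")
for n in("top","side"):
    im,d=get_image(n);np.save(f"pics/{n}1_d.npy",d);np.save(f"pics/{n}1_i.npy",im)
    cv2.imwrite(f"pics/{n}1.png",im[:,:,::-1])
E
```

```text
way t 2.38 pos [0.5    0.0605 0.22  ] F [-0.1 -0.2 -0.1] w 0.0931
above t 3.59 pos [ 0.6576 -0.1999  0.1209] F [0.2 0.7 0.9] w 0.0928
down t 4.65 pos [ 0.6579 -0.2011  0.012 ] F [-0.3 -0.  -0.6] w 0.0929
closed t 5.26 pos [ 0.6574 -0.201   0.0111] F [-0.2  0.6  1.4] w 0.0615
lift t 6.4 pos [ 0.657  -0.2009  0.1289] F [ 0.4  0.3 -2.2] w 0.0619
```

```bash
python3 - <<'E'
import numpy as np,cv2
s=np.load("pics/side1_i.npy");t=np.load("pics/top1_i.npy")
a=cv2.resize(s[90:290,250:500],None,fx=1.6,fy=1.6);b=cv2.resize(t[90:290,290:480],None,fx=1.6,fy=1.6)
cv2.imwrite("pics/pair1.png",np.hstack([a,b])[:,:,::-1])
E
```

```text
(no output)
```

View pics/pair1.png

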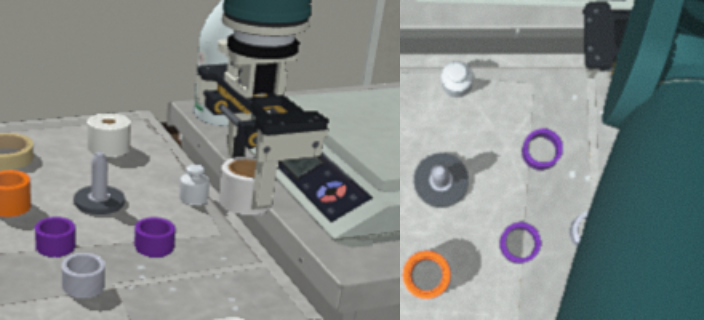

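The side view shows the roll held upright between the fingers at crop (240,185), and the opening of 61.9 mm matches its diameter. I'll carry it over the stand, check its pose against the spindle, then lower.

```bash
python3 - <<'E'
from h import *
q=down(np.deg2rad(270))
manip.movep([ST[0],ST[1],0.125],q);st("over stand")
im,d=get_image("side");np.save("pics/side2_i.npy",im);S=cloud("side",d)
cv2.imwrite("pics/side2.png",cv2.resize(im[90:270,200:440],None,fx=2.5,fy=2.5)[:,:,::-1])
g=get_obs()["position"]
hsv=cv2.cvtColor(im,cv2.COLOR_RGB2HSV)
p=S.reshape(-1,3);c0=g[:2]
m=(np.abs(p[:,0]-c0[0])<.035)&(np.abs(p[:,1]-c0[1])<.035)&(p[:,2]>.105)&(p[:,2]<.16)
z=p[m];print(len(z),z.min(0).round(3),z.max(0).round(3))
pix=np.argwhere(m.reshape(d.shape));print(pix.min(0),pix.max(0))
E
```

```text
over stand t 7.55 pos [0.5468 0.0439 0.1252] F [ 0.5  0.3 -1. ] w 0.0616
484 [0.515 0.009 0.115] [0.577 0.078 0.16 ]
[148 299] [177 327]
```

View pics/side2.png

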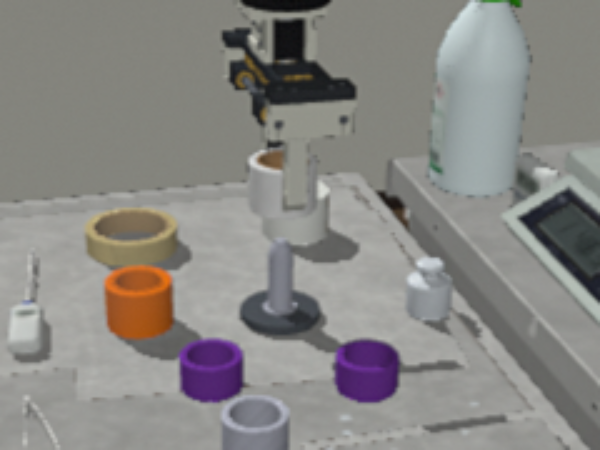

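The held roll spans x 0.515–0.577, so its centre is at 0.546, on the spindle axis (crop: roll centre column about 283, spindle about 281). Now I'll lower it in steps while watching the force.

```bash
python3 - <<'E'
from h import *
x,y=ST
manip.servo_line([x,y,0.060],feed=0.08);o=st("60");f0=o["ft_force"]
manip.servo_line([x,y,0.027],feed=0.06);o=st("27")
z=0.027
while z>0.0195:
    z-=0.0015
    manip.servo_line([x,y,z],feed=0.02);o=st("z%.4f"%z)
    if o["ft_force"][2]-f0[2]>5: break
claw.command_gripper(0.085);st("open")
manip.servo_line([x,y,0.14],feed=0.15);st("up")
for n in("top","side"):
    im,d=get_image(n);np.save(f"pics/{n}3_d.npy",d);np.save(f"pics/{n}3_i.npy",im)
    cv2.imwrite(f"pics/{n}3.png",cv2.resize(im[120:280,220:420] if n=="side" else im[130:280,230:430],None,fx=3,fy=3)[:,:,::-1])
E
```

```text
60 t 8.57 pos [0.5465 0.0446 0.0606] F [-0.3  0.3 -0.7] w 0.0615
27 t 9.27 pos [0.5463 0.0446 0.0271] F [-0.  -0.  -0.6] w 0.0618
z0.0255 t 9.52 pos [0.5463 0.0446 0.0257] F [-0.2 -1.1 -0.5] w 0.0618
z0.0240 t 9.77 pos [0.5461 0.0446 0.0239] F [-0.1  0.4 -0.1] w 0.0616
z0.0225 t 10.02 pos [0.5461 0.0446 0.0224] F [-0.8  0.2 -0.4] w 0.0616
z0.0210 t 10.27 pos [0.5463 0.0446 0.0211] F [1.  0.2 1.6] w 0.0617
z0.0195 t 10.52 pos [0.5466 0.0446 0.0209] F [-7.6 -0.8 16. ] w 0.0616
open t 11.12 pos [0.5462 0.0446 0.0194] F [ 0.1 -0.2  0.6] w 0.085
up t 12.07 pos [0.5458 0.0446 0.1389] F [ 0.2 -1.  -0.7] w 0.0851
```

View pics/side3.png

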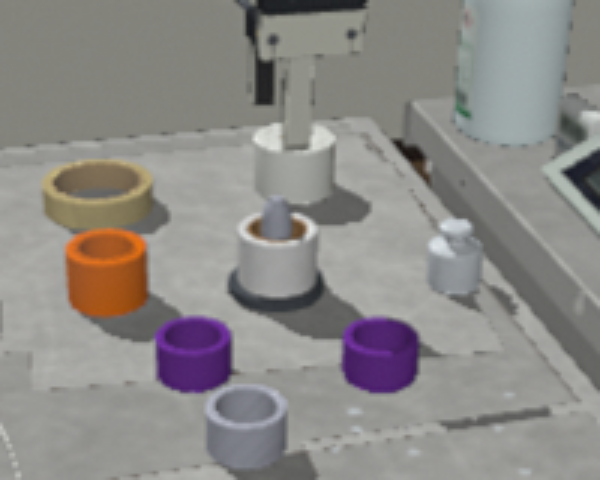

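The roll sits flat on the plate with the spindle through its core (crop (278,255), spindle tip at (277,205)). Next is the ring, gripped with the jaws along x, away from the purple one.

```bash
python3 - <<'E'
from h import *
q=down(0.0)
W=cloud("top",np.load("pics/top3_d.npy"));S=cloud("side",np.load("pics/side3_d.npy"))
for n,X in(("top",W),("side",S)):
    p=X.reshape(-1,3)
    for nm,c,r,lo,hi in(("ring",RING,.035,.024,.05),("rolltop",ST,.04,.047,.062)):
        k=p[(np.hypot(*(p[:,:2]-c).T)<r)&(p[:,2]>lo)&(p[:,2]<hi)]
        if len(k)>10:
            cc,rr=cv2.minEnclosingCircle(k[:,:2].astype(np.float32));print(n,nm,len(k),np.round(cc,4),round(rr,4),np.percentile(k[:,2],[5,50,95]).round(4))
manip.movep([RING[0],RING[1],0.14],q);st("above")
manip.servo_line([RING[0],RING[1],0.007],feed=0.12);st("down")
claw.command_gripper(0.045);st("closed")
manip.servo_line([RING[0],RING[1],0.17],feed=0.15);st("lift")
manip.movep([ST[0],ST[1],0.17],q);st("over")
im,d=get_image("side");np.save("pics/side4_i.npy",im);np.save("pics/side4_d.npy",d)
cv2.imwrite("pics/side4.png",cv2.resize(im[90:270,200:440],None,fx=2.5,fy=2.5)[:,:,::-1])
E
```

```text
top ring 252 [ 0.4752 -0.1562] 0.0271 [0.0278 0.0309 0.0334]
top rolltop 229 [0.5459 0.0425] 0.0304 [0.0504 0.0541 0.0567]
side ring 303 [ 0.474  -0.1549] 0.0281 [0.0249 0.031  0.0336]
side rolltop 270 [0.5468 0.0428] 0.0322 [0.048  0.0545 0.0585]
above t 13.89 pos [ 0.4751 -0.1548  0.1399] F [-0.3  0.2 -0.3] w 0.0851
down t 15.15 pos [ 0.4754 -0.1552  0.0078] F [ 0.8 -0.4  0.5] w 0.0853
closed t 15.79 pos [ 0.475  -0.155   0.0071] F [-0.5  0.2  1.5] w 0.0507
lift t 17.02 pos [ 0.4747 -0.1549  0.1689] F [-0.2  0.5 -1.5] w 0.0507
over t 17.88 pos [0.546  0.0438 0.1697] F [-0.3 -0.6 -1.2] w 0.0504
```

View pics/side4.png

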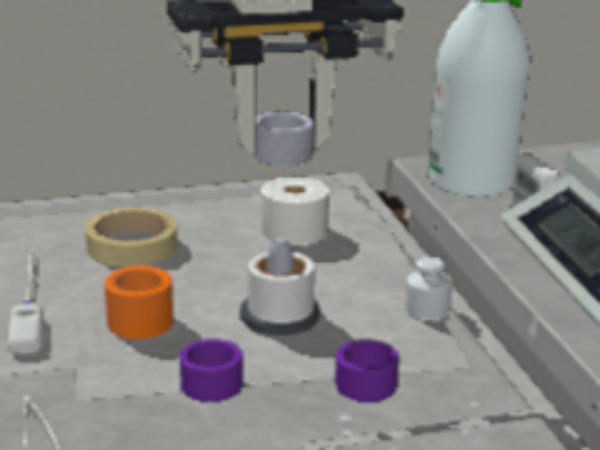

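The grip reads 50.7 mm instead of 54 mm, so the ring may be held off its diameter or tilted. I'll measure it in the hand before lowering.

```bash
python3 - <<'E'
from h import *
im=np.load("pics/side4_i.npy");d=np.load("pics/side4_d.npy");S=cloud("side",d)
cv2.imwrite("pics/ring4.png",cv2.resize(im[105:165,280:350],None,fx=8,fy=8,interpolation=cv2.INTER_CUBIC)[:,:,::-1])
for v in range(130,160,3):
    row=S[v,298:332];print(v," ".join("%.0f/%.0f/%.0f"%tuple(1000*a) for a in row[::3]))
im,d=get_image("top");np.save("pics/top4_i.npy",im);np.save("pics/top4_d.npy",d)
cv2.imwrite("pics/top4.png",cv2.resize(im[130:280,230:430],None,fx=3,fy=3)[:,:,::-1])
E
```

```text
130 510/31/220 517/35/218 993/1972/-455 1014/1978/-458 1032/1970/-457 1060/2001/-469 1075/1980/-463 1098/1987/-467 1112/1967/-461 572/41/212 577/35/214 584/37/213
133 511/35/212 517/36/211 999/1997/-484 1021/2006/-488 1040/1998/-487 1055/1977/-481 1073/1970/-480 1090/1957/-477 1111/1962/-480 572/43/205 577/37/206 583/33/207
136 511/37/205 517/35/205 530/62/195 537/61/194 545/65/192 551/65/192 558/63/192 563/57/194 568/50/196 572/40/199 577/35/200 584/35/200
139 511/37/198 517/35/198 526/43/194 537/63/187 544/63/186 551/63/186 558/62/185 563/57/187 566/45/191 571/35/194 577/35/193 585/39/191
142 511/37/191 517/36/191 523/31/192 528/25/194 534/23/194 540/21/194 546/20/194 553/20/194 560/20/193 570/33/188 577/33/187 584/36/186
145 510/34/185 517/33/185 523/32/185 528/24/187 534/23/187 539/17/189 546/18/188 553/18/188 559/19/187 570/33/181 577/35/180 585/36/179
148 511/37/177 517/34/178 524/35/177 529/29/179 533/21/181 540/20/181 546/18/182 553/19/181 561/23/179 571/34/174 577/33/173 1181/1981/-597
151 953/1976/-598 517/37/170 523/33/171 528/28/173 534/21/174 540/19/175 546/18/175 553/19/174 561/24/171 570/33/167 1160/1977/-616 1181/1978/-618
154 958/1995/-627 973/1975/-620 523/32/164 527/24/167 534/24/166 539/15/169 545/14/169 553/20/166 562/26/163 1145/1996/-643 1161/1978/-638 1186/1990/-644
157 952/1970/-638 980/2002/-652 995/1978/-645 1018/1989/-651 1041/1997/-656 1057/1978/-650 1077/1977/-651 1100/1984/-656 1116/1966/-651 1140/1979/-658 1167/1998/-668 1189/1999/-670
```

View pics/ring4.png

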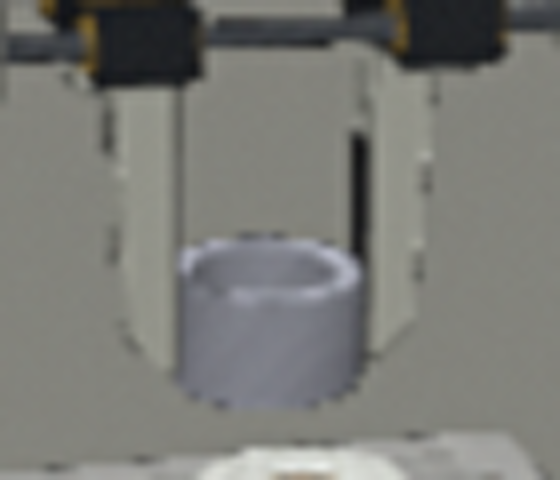

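The ring is held level and centred: the front wall is at y≈0.018 and the inner back wall at 0.063–0.065, so the centre is about (0.546, 0.0445). The narrower reading looks like pad or contact seating, because the ring isn't displaced. I'll lower it in steps under force watch.

```bash
python3 - <<'E'
from h import *
x,y=ST
manip.servo_line([x,y,0.095],feed=0.10);o=st("95");f0=o["ft_force"]
z=0.095
while z>0.0595:
    z-=0.005 if z>0.07 else 0.0015
    manip.servo_line([x,y,z],feed=0.03);o=get_obs();df=o["ft_force"]-f0
    print(round(z,4),o["position"].round(4),df.round(1))
    if df[2]>6 or np.linalg.norm(df)>12: print("contact");break
E
```

```text
95 t 18.88 pos [0.5465 0.0446 0.0957] F [ 0.1 -0.2 -2. ] w 0.0507
0.09 [0.5462 0.0446 0.09  ] [0.3 0.1 0.7]
0.085 [0.5461 0.0446 0.0847] [ 0.2 -0.4  1. ]
0.08 [0.5461 0.0446 0.0797] [0.5 0.3 0.8]
0.075 [0.5461 0.0446 0.0747] [-0.   0.1 -0.1]
0.07 [0.5461 0.0446 0.0697] [-0.2 -0.2  1.1]
0.0685 [0.5462 0.0446 0.0684] [-0.3  0.1  1.1]
0.067 [0.5462 0.0446 0.0669] [-0.3 -0.9  0.9]
0.0655 [0.5461 0.0446 0.0654] [-1.1 -0.5  0.8]
0.064 [0.5461 0.0446 0.0639] [ 0.8 -0.7  0.4]
0.0625 [0.5461 0.0446 0.0624] [-0.3 -0.1 -0. ]
0.061 [0.5465 0.0446 0.062 ] [-4.5 -0.3 11. ]
contact
```

Contact came at TCP z≈0.062, exactly where the ring should meet the roll's top. I'll release, go straight up, swing clear and look.

```bash
python3 - <<'E'
from h import *
x,y=ST
claw.command_gripper(0.075);st("open")
manip.servo_line([x,y,0.20],feed=0.10);st("up")
manip.movep([0.42,-0.30,0.25],down(0.0));st("aside")
for n in("top","side"):
    im,d=get_image(n);np.save(f"pics/{n}5_d.npy",d);np.save(f"pics/{n}5_i.npy",im)
    X=cloud(n,d);p=X.reshape(-1,3)
    for nm,r,lo,hi in(("ringtop",.035,.08,.095),("ring",.036,.064,.095),("roll",.038,.035,.05),("spindle",.011,.06,.2)):
        k=p[(np.hypot(*(p[:,:2]-ST).T)<r)&(p[:,2]>lo)&(p[:,2]<hi)]
        if len(k)>5:
            cc,rr=cv2.minEnclosingCircle(k[:,:2].astype(np.float32));print(n,nm,len(k),np.round(cc,4),round(rr,4),np.percentile(k[:,2],[5,50,95]).round(4))
s=np.load("pics/side5_i.npy");t=np.load("pics/top5_i.npy")
a=cv2.resize(s[150:270,220:380],None,fx=2.5,fy=2.5,interpolation=cv2.INTER_CUBIC);b=cv2.resize(t[140:260,250:410],None,fx=2.5,fy=2.5,interpolation=cv2.INTER_CUBIC)
cv2.imwrite("pics/pair5.png",np.hstack([a,b])[:,:,::-1])
E
```

```text
open t 22.59 pos [0.5462 0.0446 0.0609] F [-1.1  0.3  0.8] w 0.075
up t 24.13 pos [0.546  0.0446 0.1993] F [-0.3 -0.9 -0. ] w 0.0749
aside t 25.52 pos [ 0.4205 -0.2994  0.2498] F [-1.5  1.2 -0. ] w 0.0753
top ringtop 272 [0.547  0.0432] 0.0269 [0.081  0.086  0.0887]
top ring 421 [0.547  0.0432] 0.0269 [0.0667 0.0847 0.0885]
top roll 58 [0.5391 0.0417] 0.029 [0.0356 0.0428 0.0489]
top spindle 91 [0.5461 0.0445] 0.011 [0.067  0.0749 0.0804]
side ringtop 158 [0.5457 0.0438] 0.0291 [0.0804 0.0854 0.0886]
side ring 330 [0.5457 0.0438] 0.0291 [0.0662 0.0797 0.0882]
side roll 161 [0.5438 0.0399] 0.0305 [0.0354 0.0426 0.0491]
side spindle 11 [0.5463 0.0459] 0.0058 [0.0788 0.0803 0.0816]
```

View pics/pair5.png

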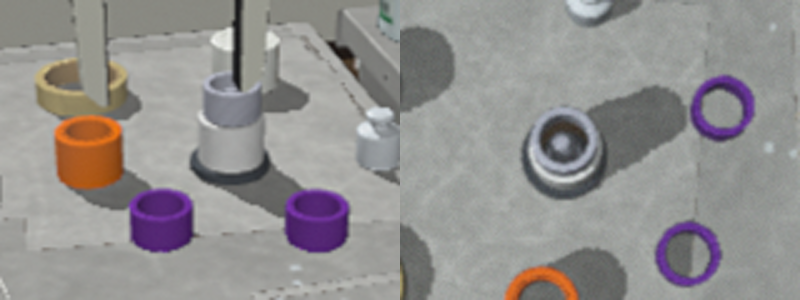

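Both views show the ring flat on the roll on the plate: side crop (232,100) and top crop (565,148), with the spindle tip visible inside. The ring's centre is within 2 mm of the spindle axis and its top is at about 0.087 m. I'll check the bystanders in the same picture, then hand in.

```bash
python3 - <<'E'
from h import *
A=cloud("top",np.load("pics/top0_d.npy")).reshape(-1,3);B=cloud("top",np.load("pics/top5_d.npy")).reshape(-1,3)
for nm,c,r,lo in(("narrow",(.609,.224),.055,.04),("tape",(.433,.227),.065,.018),("check",(.686,.022),.04,.013)):
    o=[]
    for p in(A,B):
        k=p[(np.hypot(*(p[:,:2]-c).T)<r)&(p[:,2]>lo)];o.append(cv2.minEnclosingCircle(k[:,:2].astype(np.float32))[0])
    print(nm,np.round(o,4).tolist())
manip.dwell(0.3);st("final")
manip.job_done()
E
```

```text
narrow [[0.6089, 0.2239], [0.6081, 0.2245]]
tape [[0.4332, 0.227], [0.4324, 0.2275]]
check [[0.6859, 0.0224], [0.6863, 0.0226]]
final t 25.92 pos [ 0.4202 -0.2998  0.25  ] F [ 0.8 -0.   0.3] w 0.075
the job is handed in; nothing more can be done
```

The label stand is loaded. The wide-core white roll is over the spindle and flat on the base plate, and the steel ring rests on top of it. Both are released, and I handed the job in at about 26 s of the 62 s allowed.

Last checks:
- **Ring:** its centre is within 2 mm of the spindle axis in both views. Its top is at about 0.086–0.087 m, where 0.087 m is expected.
- **Roll:** measured before the ring went on, its top was at about 0.054–0.055 m (0.055 m expected) and its centre within about 2 mm of the axis. In the final pictures it looks upright under the ring. The depth readings left there cover only part of its wall, so they don't give a reliable centre.
- **Bystanders:** the narrow roll, tape and check weight are all within 1 mm of where they started.
- **Robot:** it stands clear at z = 0.25 m with no contact force. The largest force I read while placing was about 18 N.

One reading disagreed: the gripper closed to 50.7 mm on the 54 mm ring. The side view showed the ring held centred and level, so I went on. It met the roll at the expected height, and I did not find out why the reading was low.

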